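Free the wedged slice of toast and put it on the plate

ROBOT

A 7-joint arm with a two-finger parallel gripper is mounted at the origin on a cart in front of the work surface, level with it; the furniture and walls round the work are solid. World frame = base frame: x ahead of the robot, y to its left, z up, the work surface at z = 0. Lengths are in m, angles in rad, forces in N, time in s.
With the tool pointing down it reaches from about 0.425 to 0.875 m from the base axis. Payload 4.7 kg.
Tool frame: the origin (TCP) lies midway between the tips of the shut fingers; the grasp point (between the pads) lies 19 mm behind it; z points along the fingers, y is the direction in which the jaws open and shut (so a half turn about z gives the same grasp; the last joint's range is limited). The gripper opens to 87 mm and grips with 3 to 60 N. Pads are 19 mm wide; open, the fingers measure 117 mm over their backs; the gripper's body (75 mm by 190 mm) begins 51 mm behind the grasp point.
Start: joints at [1.126, 0.321, -0.07, 1.45, 0.023, 1.371, -0.057], TCP at [0.288, -0.583, 0.223] pointing down, gripper open.
Joint ranges: [-2.86, 2.86], [-0.3, 2.09], [-1.38, 1.24], [0.06, 2.45], [-1.56, 4.7], [0.09, 2.05], [-2.69, 2.69]. Speed limits (rad/s): [2.57, 2.57, 3.14, 3.14, 3.14, 3.14, 3.14].

INTERFACE

Orientations are given as a rotation vector (axis times angle).
In Python, from bench import * gives the robot as it stands.
- The arm moves only by the tool move_arm, never from a script. Its arguments are lists of equal length, an entry for each row: "jaw": the closure in counts, from 0 (fully open) to 255 (shut); "slide": the shift along the tool's x, y, z in cm, a list of three; "dr": the turn, a rotation vector about the tool's x, y, z in degrees, a list of three. A call has 1 to 5 rows; each row shifts and turns the commanded pose from where the row before left it, along the tool's axes as they then stand; what a row does not reach is not made up. A row lasts 1/10 s, in which the tool goes at most 50 mm and 8.59 degrees, less where a joint would pass 70% of its speed; a pose out of reach is approached as far as the arm can. A call with a gripper value outside its range is refused whole. The fingers move at their own pace and stop on an object; "force" is the grip in N (left out, the last holds). Time passes only in rows, so rows that do not move let the fingers close. It gives the time, the measured TCP pose, the force and the opening at its end, in the units of the state.
- get_state(): the state, without advancing time (a new reading comes with each control period).
- get_image(name): name is "scene" or "top"; returns (picture, depth): 384x512x3 uint8, red, green, blue; 384x512 float32, m along the optical axis (not along the pixel's ray), 0 where there is no reading.
- camera_params(name): a dict with "K" (3x3 intrinsics, pixels), "extrinsics" (4x4, takes a point from camera to world coordinates). Camera axes: x right, y up, looking along -z (the intrinsics and any distortion apply to the point x, -y, -z); pixel columns grow to the right and rows downward; lengths in m; the calibration is good to about 2 mm. A picture is of the moment at which its call begins. camera_params takes no time and is no camera call.
- close_job(): hands the job in, once; it reports no verdict.
Trained networks look in the newest picture that a camera, given by its name, has taken for a name from the list of things; names that differ only in an ending like _2 or _b are one class to them, and where a whole thing is asked for, a point or a joint stands for the part that bears it (a point fixed in the world has none). Each returns a list of dicts, best first, with "score" (0 to 1); they miss things now and then, are a little off and sometimes report something else, mostly with a low value. They report only what shows in the picture. A call takes as long as a camera call.
- regions_of(camera, query): "mask" (384x512 bool, what is visible of it) and "xy" ([column, row] in pixels, amid what is visible of it).
The state is a dict: "time": time; "joint_positions": joint angles; "qd": joint speeds; "joint_torque": joint torques, N m; "position": TCP position; "tool_rot": TCP orientation; "ft_force": force on the tool from outside, world axes, zero at the start; "torque": the same for the moment, N m; "grip_width": opening from 0.0 (shut) to 1.0 (fully open).
Only numpy, scipy, OpenCV 4.12 (cv2) and the standard library are available. Lean on these libraries where they do the work, as an engineer would, in place of code of your own. Each camera call takes 0.05 s, during which the arm holds its last target.

TASK

A slice of toast has popped up askew in the toaster and is wedged there, its wide crown caught under the rim of the slot. Turn it upright in the slot so that its corners come free, lift it out, and lay it flat on the white plate. Leave the bowl, the mug and the jar where they stand.

Things in the scene. Friction and masses are not known exactly. Their poses are not given: they have to be found in the camera images.
- toast_center (a point): Centre of a rigid bread slice, 134 mm tall, 16 thick, 60 g. z runs up from its rounded crown (z=-67, 102 wide: lobes r 21 at x=+-30, z=-46) to the straight base end (z=+67); above z=-25 it is 82 wide; y: thickness. At the start crown down in the toaster, leaning 39 deg to the toaster's -x, base end sticking out about 40. Upright its centre is 149 above the worktop, 52 of it sticks out.
- toaster: Cream and steel toaster, fixed, 268 (x) x 156 x 170 high. Origin: worktop under its middle, z up, x along the slots; lever end (x=-157) to the right. Slots in the 6 mm top sheet, 112 long (x=-56..56), 28 wide, at y=+34 (holds the toast) and -34 (empty); below it the space is x=-84..84, 22 across, and its floor, the carriage, 82 high. The leaning crown catches under the sheet; upright it is free.
- plate: White ceramic plate, 190 mm across, rim 18 mm high, flat middle 118 mm across with its top 5 mm above the worktop; loose, 0.5 kg. Origin at the centre of its underside, z up. It stands on the worktop to the right of the toaster. A heavy dark blue flower vase, 80 mm across and 170 mm high, stands farther back at x = 0.64, y = -0.12 m.
- bowl: Orange bowl, 140 mm across, 62 mm high, empty, on the worktop to the right of the plate. Origin at the centre of its underside. Not to be moved.
- mug: Teal mug, 94 mm high, 83 mm across, on the worktop far right, farther back. Origin at the centre of its underside. Not to be moved.
- jar: Glass jar with a red lid, 68 mm across, 125 mm high, on the worktop behind the plate. Origin at the centre of its underside. Not to be moved.

How it is judged:
By the outcome, as a careful person would: the job done as asked, in the order asked, and still so for the second after the job is handed in, with the robot touching nothing.
It also fails if it takes over 48 s, if anything falls off the work surface, if the arm or the gripper's body presses on something with over 40 N, if the wrist force passes 120 N, or if a joint passes its speed limit or range.

## Working session

There is one attempt and no reset: what is moved stays moved. The work goes in short steps, Python scripts to look and compute and a tool call to move; the robot and the scene stay as the last step left them, time stands still between calls to the robot, and variables do not carry over. Pictures are saved under pics/ and viewed, and the job is handed in when it is done.

Besides the shell and the picture viewer there is one more tool, called after "Request:" by a JSON object that holds its "op" and its "data". move_arm: Moves the arm, as the interface text tells. Its arguments: {"type":"object","properties":{"jaw":{"type":"array","items":{"type":"number"}},"slide":{"type":"array","items":{"type":"array","items":{"type":"number"}}},"dr":{"type":"array","items":{"type":"array","items":{"type":"number"}}},"force":{"type":"number"}},"required":["jaw","slide","dr"]}

```bash
ls; mkdir -p pics; python3 - <<'E'
from bench import *
import cv2,numpy as np
s=get_state();print(s)
for n in("scene","top"):
    im,d=get_image(n);cv2.imwrite(f"pics/{n}0.png",im[:,:,::-1]);np.save(f"{n}0.npy",d)
    p=camera_params(n);print(n,p)
    for q in("toast_center","toaster","plate","bowl","mug","jar"):
        for r in regions_of(n,q)[:2]:print(n,q,r["score"],r["xy"],r["mask"].sum())
E
```

```text
pics
{'time': 0.0, 'joint_positions': array([ 1.12609827,  0.32185054, -0.07005665,  1.45166574,  0.02255535,
        1.37080257, -0.05686626]), 'qd': array([ 0.00122263,  0.00162108, -0.00033562,  0.00248088,  0.00159284,
       -0.00010622, -0.00034112]), 'joint_torque': array([-2.26180719e-04, -4.91297507e+01, -4.03852863e-01, -3.12527633e+01,
       -6.39656908e-02,  4.35798825e-02,  1.73731723e-04]), 'position': array([ 0.28757449, -0.58230683,  0.22144805]), 'tool_rot': array([-3.05745776e+00, -7.13991547e-01,  7.88764339e-04]), 'ft_force': array([-0.12572311, -0.55530598, -0.26804465]), 'torque': array([ 0.00703444,  0.00807419, -0.01628617]), 'grip_width': 1.001948645176181}
scene {'K': array([[373.67181946,   0.        , 249.86045955],
       [  0.        , 373.67181946, 193.08106303],
       [  0.        ,   0.        ,   1.        ]]), 'extrinsics': array([[-0.33840824,  0.63732009, -0.6923171 , -0.20197698],
       [-0.94090036, -0.21849931,  0.25877511,  0.26618275],
       [ 0.01365176,  0.73897304,  0.67359667,  0.85430855],
       [ 0.        ,  0.        ,  0.       
[... 176 characters left out ...]
ene mug 0.77 [316.5, 179.1] 757
scene jar 0.83 [234.8, 184.9] 766
top {'K': array([[374.74036232,   0.        , 258.27129971],
       [  0.        , 374.74036232, 185.72231564],
       [  0.        ,   0.        ,   1.        ]]), 'extrinsics': array([[-0.12042727,  0.78232764, -0.61111434, -0.12264501],
       [-0.99269355, -0.09022866,  0.08011431,  0.04869538],
       [ 0.00753561,  0.61629721,  0.78747759,  1.0096164 ],
       [ 0.        ,  0.        ,  0.        ,  1.        ]])}
top toast_center 0.82 [158.1, 187.0] 584
top toaster 0.85 [160.3, 202.8] 5411
top plate 0.89 [255.1, 238.7] 2683
top bowl 0.57 [348.4, 210.1] 706
top mug 0.91 [332.1, 184.3] 733
top jar 0.72 [243.5, 172.5] 712
```

View pics/scene0.png

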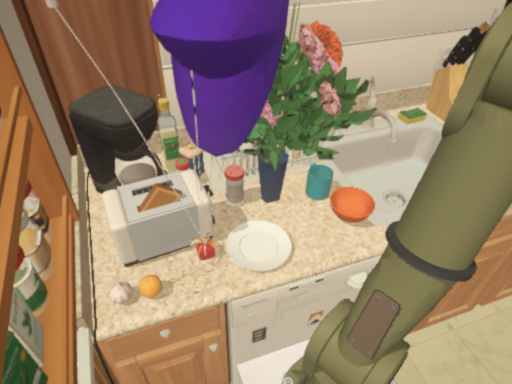

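View pics/top0.png

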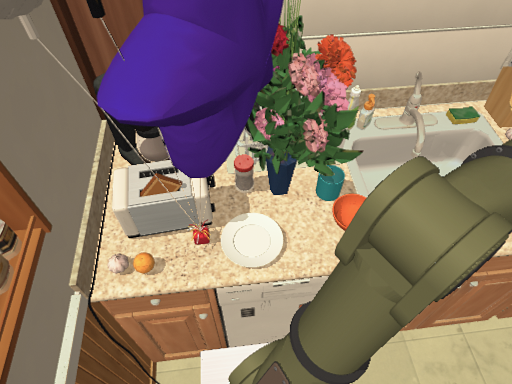

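```bash
cat > h.py <<'E'
from bench import *
import numpy as np,cv2
def pts(n,d,mask):
    p=camera_params(n);K=p["K"];E=p["extrinsics"]
    v,u=np.nonzero(mask&(d>0));z=d[v,u]
    P=np.c_[(u-K[0,2])/K[0,0]*z,-(v-K[1,2])/K[1,1]*z,-z]
    return P@E[:3,:3].T+E[:3,3]
def proj(n,P):
    p=camera_params(n);K=p["K"];E=p["extrinsics"]
    c=(np.atleast_2d(P)-E[:3,3])@E[:3,:3]
    return np.c_[K[0,2]+K[0,0]*c[:,0]/-c[:,2],K[1,2]+K[1,1]*c[:,1]/c[:,2]]
E
python3 - <<'E'
from h import *
np.set_printoptions(precision=4,suppress=True)
for n in("scene","top"):
    d=np.load(n+"0.npy")
    for q in("toast_center","toaster","plate","bowl","mug","jar"):
        m=regions_of(n,q)[0]["mask"];P=pts(n,d,m);np.save(f"{n}_{q}.npy",P)
        print(n,q,"med",np.median(P,0),"lo",np.percentile(P,3,0),"hi",np.percentile(P,97,0))
        if q=="toaster":
            T=P[(P[:,2]>.16)&(P[:,2]<.18)]
            r=cv2.minAreaRect(T[:,:2].astype(np.float32)*1000);print(r,np.median(T[:,2]))
        if q=="toast_center":
            c=P.mean(0);print("pca",c,np.linalg.svd(P-c,full_matrices=False)[2])
E
```

```text
scene toast_center med [0.539  0.2397 0.1896] lo [0.5338 0.1904 0.1632] hi [0.5477 0.2923 0.2294]
pca [0.5387 0.24   0.1917] [[-0.0003  0.958  -0.2868]
 [ 0.1461 -0.2837 -0.9477]
 [-0.9893 -0.0422 -0.1399]]
scene toaster med [0.5078 0.2606 0.1513] lo [0.4915 0.1207 0.0216] hi [0.6423 0.3704 0.1705]
((560.17041015625, 247.06971740722656), (195.42013549804688, 264.1431579589844), 3.204897165298462) 0.16789572600718572
scene plate med [ 0.4473 -0.0044  0.0086] lo [ 0.3646 -0.0855  0.0008] hi [0.5277 0.0784 0.017 ]
scene bowl med [ 0.4934 -0.3413  0.0338] lo [ 0.413  -0.389   0.0086] hi [ 0.5396 -0.2613  0.06  ]
scene mug med [ 0.5886 -0.2714  0.0577] lo [ 0.5643 -0.3151  0.0097] hi [ 0.6442 -0.237   0.0902]
scene jar med [0.6416 0.0038 0.0865] lo [ 0.631  -0.029   0.0074] hi [0.6835 0.0287 0.1244]
top toast_center med [0.542  0.2332 0.1928] lo [0.4716 0.1854 0.1638] hi [0.5538 0.2859 0.2675]
pca [0.5402 0.2335 0.1969] [[-0.2948 -0.6392  0.7103]
 [ 0.3477 -0.7642 -0.5433]
 [-0.8901 -0.0868 -0.4475]]
top toaster med [0.5126 0.2569 0.1591] lo [0.4942 0.1101 0.0298] hi [0.639  0.3635 0.1734]
((565.621826171875, 243.38389587402344), (291.34515380859375, 188.65298461914062), 77.77261352539062) 0.17021847972735615
top plate med [ 0.4497 -0.0075  0.0116] lo [ 0.3675 -0.0891  0.0036] hi [0.5307 0.0737 0.0202]
top bowl med [ 0.5194 -0.3172  0.0322] lo [ 0.4436 -0.3668  0.0126] hi [ 0.544  -0.2691  0.0648]
top mug med [ 0.5862 -0.2834  0.0538] lo [ 0.5668 -0.3207  0.0062] hi [ 0.6455 -0.2416  0.0961]
top jar med [ 0.6451 -0.0053  0.0964] lo [ 0.6344 -0.0354  0.0064] hi [0.6903 0.023  0.1286]
```

```bash
python3 - <<'E'
from h import *
a=cv2.imread("pics/scene0.png")[150:270,90:225];b=cv2.imread("pics/top0.png")[145:245,100:225]
a=cv2.resize(a,None,fx=5,fy=5,interpolation=cv2.INTER_CUBIC);b=cv2.resize(b,None,fx=5,fy=5,interpolation=cv2.INTER_CUBIC)
cv2.imwrite("pics/sz.png",a);cv2.imwrite("pics/tz.png",b)
np.set_printoptions(precision=4,suppress=True)
for n in("scene","top"):
    T=np.load(f"{n}_toaster.npy")
    d=np.load(n+"0.npy");P=pts(n,d,np.ones_like(d,bool))
    S=P[(abs(P[:,2]-.17)<.006)&(P[:,0]>.45)&(P[:,0]<.68)&(P[:,1]>.08)&(P[:,1]<.42)]
    r=cv2.minAreaRect(S[:,:2].astype(np.float32)*1000);print(n,r,len(S),np.median(S[:,2]))
    # front face
    F=T[(T[:,2]>.03)&(T[:,2]<.15)&(T[:,1]>.15)&(T[:,1]<.35)]
    F=F[F[:,0]<np.median(F[:,0])+.01]
    A=np.polyfit(F[:,1],F[:,0],1);print("front x=",A,len(F), np.std(F[:,0]-np.polyval(A,F[:,1])))
    # occupancy map of S
    for x in np.arange(.48,.66,.005):
        q=S[abs(S[:,0]-x)<.0025];
        if len(q):print(round(x,3),len(q),q[:,1].min().round(3),q[:,1].max().round(3))
    C=np.load(f"{n}_toast_center.npy");C=C[C[:,2]>.178]
    for z in np.arange(.178,.25,.006):
        q=C[abs(C[:,2]-z)<.003]
        if len(q):print("toast z",round(z,3),"y",np.percentile(q[:,1],[5,50,95]),"x",np.percentile(q[:,0],[5,50,95]),len(q))
E
```

```text
scene ((559.3884887695312, 247.27928161621094), (196.06976318359375, 260.6282653808594), 3.7783355712890625) 2896 0.16812706532273625
front x= [-0.074  0.519] 2260 0.002998713660369504
0.48 3 0.118 0.119
0.495 37 0.146 0.366
0.5 90 0.224 0.368
0.505 117 0.158 0.37
0.51 138 0.153 0.373
0.515 125 0.122 0.372
0.52 130 0.118 0.369
0.525 132 0.118 0.374
0.53 99 0.116 0.373
0.535 135 0.115 0.373
0.54 146 0.117 0.373
0.545 92 0.117 0.375
0.55 58 0.119 0.375
0.555 74 0.118 0.374
0.56 73 0.124 0.377
0.565 69 0.118 0.376
0.57 71 0.117 0.375
0.575 74 0.118 0.378
0.58 69 0.128 0.375
0.585 87 0.118 0.377
0.59 77 0.123 0.379
0.595 84 0.12 0.377
0.6 66 0.121 0.379
0.605 70 0.123 0.379
0.61 57 0.122 0.381
0.615 58 0.123 0.378
0.62 77 0.122 0.38
0.625 104 0.123 0.382
0.63 105 0.122 0.379
0.635 112 0.126 0.382
0.64 82 0.132 0.36
0.645 84 0.124 0.341
0.65 56 0.126 0.341
0.655 27 0.125 0.275
0.66 13 0.136 0.209
toast z 0.178 y [0.1875 0.239  0.2847] x [0.5346 0.5383 0.543 ] 40
toast z 0.184 y [0.1839 0.2383 0.2818] x [0.5346 0.5388 0.5465] 74
toast z 0.19 y [0.1887 0.235  0.2759] x [0.5349 0.539  0.5448
[... 1536 characters left out ...]
2823] x [0.5382 0.5411 0.5449] 27
toast z 0.184 y [0.1816 0.2298 0.2804] x [0.5374 0.5417 0.5471] 56
toast z 0.19 y [0.1829 0.2306 0.2745] x [0.5385 0.5426 0.5496] 58
toast z 0.196 y [0.1857 0.2213 0.2701] x [0.5389 0.5431 0.5535] 58
toast z 0.202 y [0.1936 0.2226 0.2654] x [0.5394 0.5429 0.5553] 45
toast z 0.208 y [0.2001 0.2292 0.2621] x [0.5385 0.5425 0.5522] 48
toast z 0.214 y [0.2073 0.2242 0.2553] x [0.5392 0.5422 0.5516] 40
toast z 0.22 y [0.2144 0.2271 0.2514] x [0.5393 0.5435 0.554 ] 32
toast z 0.226 y [0.2237 0.2318 0.2474] x [0.5409 0.5453 0.5518] 23
toast z 0.232 y [0.2276 0.233  0.2406] x [0.5402 0.5443 0.5535] 17
toast z 0.238 y [0.2351 0.2375 0.2375] x [0.5454 0.5458 0.5486] 3
```

View pics/sz.png

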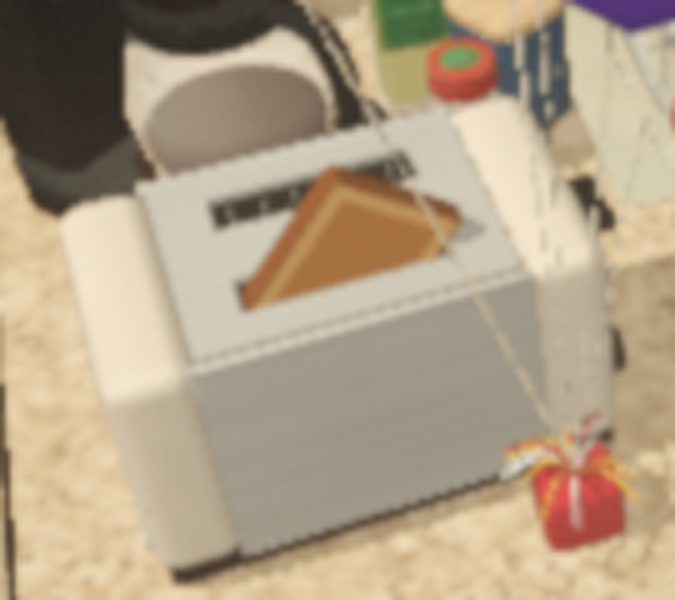

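View pics/tz.png

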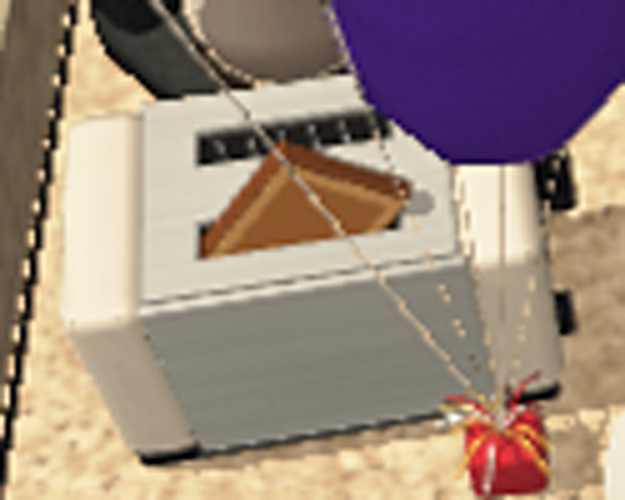

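```bash
python3 - <<'E'
from h import *
np.set_printoptions(precision=3,suppress=True)
for n in("scene","top"):
    d=np.load(n+"0.npy");im=cv2.imread(f"pics/{n}0.png").astype(int)
    hsv=cv2.cvtColor(im.astype(np.uint8),cv2.COLOR_BGR2HSV)
    m=(hsv[...,0]>118)&(hsv[...,0]<150)&(hsv[...,1]>150)
    P=pts(n,d,m);print(n,"purple",len(P),np.percentile(P,[2,50,98],axis=0))
    for z in np.arange(.2,1,.1):
        q=P[abs(P[:,2]-z)<.05]
        if len(q)>5:print(round(z,2),q.min(0),q.max(0))
    A=pts(n,d,np.ones_like(d,bool))
    g=A[(A[:,0]>.36)&(A[:,0]<.50)&(A[:,1]>.075)&(A[:,1]<.2)&(A[:,2]>.01)]
    print("gift",len(g),np.percentile(g,[2,50,98],axis=0))
    # string pts along: image lines
    L=[(100,70),(150,150),(190,215),(197,110),(200,180)] if n=="scene" else [(100,50),(140,120),(180,190),(190,205)]
    for (u,v) in L:
        w=d[v-2:v+3,u-2:u+3];i=np.unravel_index(np.argmin(np.where(w>0,w,9)),w.shape)
        mm=np.zeros_like(d,bool);mm[v-2+i[0],u-2+i[1]]=1
        print(u,v,pts(n,d,mm))
    s=A[(A[:,2]>.2)&(A[:,2]<.9)&(A[:,0]>.3)&(A[:,0]<.53)&(A[:,1]>.0)&(A[:,1]<.4)]
    print("free pts above",len(s));print(s[::max(1,len(s)//25)])
E
```

```text
scene purple 13520 [[0.252 0.013 0.468]
 [0.324 0.123 0.641]
 [0.414 0.202 0.712]]
0.5 [0.35  0.007 0.451] [0.44  0.174 0.55 ]
0.6 [ 0.273 -0.012  0.55 ] [0.46  0.192 0.65 ]
0.7 [ 0.246 -0.002  0.65 ] [0.394 0.214 0.716]
gift 3782 [[0.36  0.084 0.015]
 [0.385 0.147 0.5  ]
 [0.484 0.175 0.583]]
100 70 [[0.478 0.299 0.571]]
150 150 [[0.469 0.242 0.395]]
190 215 [[0.47  0.181 0.175]]
197 110 [[0.368 0.157 0.524]]
200 180 [[0.408 0.155 0.339]]
free pts above 10166
[[0.479 0.347 0.686]
 [0.312 0.089 0.705]
 [0.301 0.093 0.702]
 [0.31  0.069 0.688]
 [0.338 0.031 0.662]
 [0.303 0.069 0.652]
 [0.334 0.06  0.62 ]
 [0.301 0.168 0.635]
 [0.388 0.004 0.57 ]
 [0.368 0.031 0.575]
 [0.363 0.046 0.573]
 [0.361 0.054 0.567]
 [0.363 0.045 0.558]
 [0.379 0.016 0.538]
 [0.383 0.153 0.548]
 [0.355 0.101 0.546]
 [0.426 0.172 0.513]
 [0.354 0.091 0.528]
 [0.36  0.118 0.52 ]
 [0.36  0.121 0.511]
 [0.354 0.09  0.498]
 [0.372 0.139 0.484]
 [0.368 0.135 0.473]
 [0.383 0.158 0.453]
 [0.381 0.144 0.433]
 [0.468 0.197 0.237]]
top purple 21825 [[ 0.257 -0.044  0.465]
 [ 0.358  0.085  0.7  ]
 [ 0.471  0.191  0.76 ]
[... 379 characters left out ...]
83 0.175 0.765]]
100 50 [[1.007 0.416 0.339]]
140 120 [[0.25 0.15 0.69]]
180 190 [[0.407 0.151 0.344]]
190 205 [[0.431 0.149 0.248]]
free pts above 16733
[[0.403 0.321 0.773]
 [0.438 0.306 0.75 ]
 [0.401 0.118 0.753]
 [0.394 0.014 0.745]
 [0.383 0.088 0.748]
 [0.395 0.004 0.729]
 [0.368 0.105 0.741]
 [0.365 0.069 0.733]
 [0.37  0.05  0.722]
 [0.364 0.167 0.724]
 [0.338 0.14  0.73 ]
 [0.329 0.123 0.728]
 [0.322 0.131 0.725]
 [0.324 0.165 0.719]
 [0.365 0.015 0.673]
 [0.313 0.087 0.707]
 [0.324 0.053 0.688]
 [0.331 0.039 0.669]
 [0.315 0.05  0.658]
 [0.361 0.059 0.591]
 [0.363 0.048 0.563]
 [0.358 0.066 0.551]
 [0.383 0.15  0.513]
 [0.353 0.092 0.514]
 [0.356 0.09  0.481]
 [0.47  0.187 0.212]]
```

```bash
cat >> h.py <<'E'
from scipy.spatial.transform import Rotation as Ro
np.set_printoptions(precision=4,suppress=True)
th=np.arctan(0.074)
TX=np.array([-np.sin(th),np.cos(th),0]);TY=np.array([-np.cos(th),-np.sin(th),0]);TZ=np.array([0,0,1.])
TO=np.array([.578,.246,0])
def t2w(x,y,z): return TO+x*TX+y*TY+z*TZ
def now():
    s=get_state();return s["position"],Ro.from_rotvec(s["tool_rot"]),s
def frame(zax,yax):
    zax=zax/np.linalg.norm(zax);yax=yax-zax*(yax@zax);yax/=np.linalg.norm(yax)
    return Ro.from_matrix(np.c_[np.cross(yax,zax),yax,zax])
def plan(p0,R0,p1,R1,n):
    w=(R0.inv()*R1).as_rotvec(degrees=True)/n
    R=R0;sl=[]
    for i in range(n):
        sl.append((R.inv().apply((p1-p0)/n)*100).round(2).tolist());R=R*Ro.from_rotvec(w,degrees=True)
    print("n",n,"dist/row mm",np.linalg.norm(p1-p0)/n*1000,"dr/row",w.round(2).tolist());print(sl)
E
python3 - <<'E'
from h import *
p,R,s=now();print(p);print(R.as_matrix())
for n in("scene","top"):
    d=np.load(n+"0.npy");A=pts(n,d,np.ones_like(d,bool))
    for z in(.1,.2,.3,.4,.5):
        f=A[(A[:,1]<.05)&(A[:,1]>-.3)&(A[:,0]>.3)&(A[:,0]<.9)&(abs(A[:,2]-z)<.05)]
        if len(f):print(n,z,len(f),f.min(0),np.percentile(f,2,axis=0))
    P=np.load(f"{n}_plate.npy");c=cv2.minEnclosingCircle(P[:,:2].astype(np.float32)*1000);print("plate",c, np.median(P[np.hypot(*(P[:,:2]-np.array(c[0])/1000).T)<.05][:,2]))
    C=np.load(f"{n}_toast_center.npy")
    f=C[(C[:,2]>.18)&(C[:,2]<.236)&(abs(C[:,0]-.545)<.02)]
    tt=np.c_[(f-TO)@TX,(f-TO)@TY,f[:,2]]
    print("toast toaster-frame",np.percentile(tt,[1,5,25,50,75,95,99],axis=0))
E
```

```text
[ 0.2879 -0.5828  0.2226]
[[ 0.8966  0.4429  0.    ]
 [ 0.4429 -0.8966 -0.0001]
 [-0.      0.0001 -1.    ]]
scene 0.1 2361 [ 0.4104 -0.2997  0.05  ] [ 0.4493 -0.2936  0.0515]
scene 0.2 754 [ 0.4827 -0.2319  0.1501] [ 0.4879 -0.2144  0.1525]
scene 0.3 1655 [ 0.4298 -0.2454  0.25  ] [ 0.4395 -0.1991  0.2518]
scene 0.4 2467 [ 0.3602 -0.2106  0.35  ] [ 0.366  -0.1986  0.3531]
scene 0.5 5085 [ 0.3408 -0.2696  0.45  ] [ 0.3594 -0.2451  0.4526]
plate ((452.72027587890625, -8.761250495910645), 101.92778015136719) 0.003244207877807659
toast toaster-frame [[-0.0598  0.0291  0.1803]
 [-0.0505  0.0316  0.1812]
 [-0.0244  0.0374  0.1889]
 [-0.0059  0.0393  0.1985]
 [ 0.0103  0.0406  0.2118]
 [ 0.031   0.0419  0.2266]
 [ 0.0394  0.0429  0.2313]]
top 0.1 1689 [ 0.4259 -0.2999  0.05  ] [ 0.4613 -0.2938  0.0513]
top 0.2 493 [ 0.4871 -0.2883  0.15  ] [ 0.5228 -0.2322  0.1511]
top 0.3 895 [ 0.4327 -0.228   0.25  ] [ 0.4418 -0.2054  0.2534]
top 0.4 2094 [ 0.3634 -0.2132  0.35  ] [ 0.3684 -0.2015  0.3554]
top 0.5 7252 [ 0.3427 -0.2763  0.45  ] [ 0.3638 -0.2513  0.454 ]
plate ((455.3968505859375, -7.525318145751953), 101.18144989013672) 0.006509718552274668
toast toaster-frame [[-0.0629  0.0244  0.1804]
 [-0.0559  0.0274  0.1824]
 [-0.0344  0.0339  0.1903]
 [-0.0145  0.0366  0.2003]
 [ 0.0051  0.0379  0.2137]
 [ 0.0278  0.0392  0.2289]
 [ 0.0371  0.0399  0.2335]]
```

```bash
python3 - <<'E'
from h import *
for n in("scene","top"):
    d=np.load(n+"0.npy");im=cv2.imread(f"pics/{n}0.png")
    hsv=cv2.cvtColor(im,cv2.COLOR_BGR2HSV)
    pur=(hsv[...,0]>112)&(hsv[...,0]<150)&(hsv[...,1]>120);pur=cv2.dilate(pur.astype(np.uint8),np.ones((7,7)))>0
    w=np.zeros_like(pur);
    A=pts(n,d,~pur)
    for z in np.arange(.2,.75,.05):
      row=[]
      for y in np.arange(-.3,.05,.05):
        f=A[(abs(A[:,1]-y)<.025)&(A[:,0]>.2)&(A[:,0]<.9)&(abs(A[:,2]-z)<.025)]
        row.append(f"{np.percentile(f[:,0],3):.2f}/{len(f)}" if len(f)>5 else "-")
      print(n,round(z,2),row)
E
```

```text
scene 0.2 ['-', '-', '-', '0.59/27', '0.55/113', '0.61/19', '0.61/10']
scene 0.25 ['-', '-', '0.49/144', '0.52/146', '0.56/190', '0.50/224', '0.61/10']
scene 0.3 ['-', '-', '0.43/197', '0.46/148', '0.50/206', '0.53/205', '-']
scene 0.35 ['-', '-', '0.42/140', '0.44/234', '0.45/256', '0.44/136', '-']
scene 0.4 ['-', '-', '0.40/60', '0.38/281', '0.42/389', '0.47/364', '-']
scene 0.45 ['-', '0.55/27', '0.36/525', '0.37/454', '0.37/750', '0.44/284', '-']
scene 0.5 ['-', '0.45/200', '0.36/360', '0.36/890', '0.38/959', '0.45/234', '-']
scene 0.55 ['-', '0.60/60', '0.56/295', '0.34/227', '0.41/470', '0.45/41', '-']
scene 0.6 ['-', '-', '-', '0.48/23', '0.43/399', '-', '-']
scene 0.65 ['-', '-', '-', '-', '-', '-', '-']
scene 0.7 ['-', '-', '-', '-', '-', '-', '-']
top 0.2 ['-', '-', '-', '0.59/36', '0.55/70', '0.61/19', '-']
top 0.25 ['-', '0.49/6', '0.52/48', '0.52/35', '0.56/67', '0.51/177', '0.62/9']
top 0.3 ['-', '-', '0.44/161', '0.47/38', '0.51/36', '0.51/263', '-']
top 0.35 ['-', '-', '0.42/46', '0.44/81', '0.45/154', '0.45/80', '-']
top 0.4 ['-', '-', '0.40/23', '0.40/194', '0.42/382', '0.47/421', '-']
top 0.45 ['-', '0.50/86', '0.36/672', '0.37/471', '0.39/543', '0.45/233', '-']
top 0.5 ['-', '0.45/400', '0.40/866', '0.38/1285', '0.38/1118', '0.46/308', '-']
top 0.55 ['-', '0.59/196', '0.55/611', '0.35/822', '0.42/548', '0.46/80', '-']
top 0.6 ['-', '-', '-', '0.47/69', '0.44/683', '-', '-']
top 0.65 ['-', '-', '-', '-', '-', '-', '-']
top 0.7 ['-', '-', '-', '-', '-', '-', '-']
```

```bash
cat >> h.py <<'E'
def toastpose(xc,zc,lean):
    l=np.radians(lean);zt=-np.sin(l)*TX+np.cos(l)*TZ;xt=np.cos(l)*TX+np.sin(l)*TZ
    return t2w(xc,.032,zc),xt,zt
def grasp(xc=.005,zc=.158,lean=39,gx=.008,gz=.052,back=0):
    c,xt,zt=toastpose(xc,zc,lean)
    return c+gx*xt+(gz-.019+back)*zt, frame(-zt,-TY)
E
python3 - <<'E'
from h import *
p,R,s=now();p1,R1=grasp(back=.09);print(p1,R1.as_matrix(),grasp()[0])
plan(p,R,p1,R1,20)
E
```

```text
[0.551  0.1776 0.2586] [[-0.0574  0.9973 -0.0464]
 [ 0.775   0.0738  0.6276]
 [ 0.6293 -0.     -0.7771]] [0.5468 0.2341 0.1887]
n 20 dist/row mm 40.27389093383948 dr/row [1.15, 1.71, -3.26]
[[2.86, -2.83, -0.18], [3.02, -2.66, -0.04], [3.17, -2.48, 0.11], [3.3, -2.3, 0.25], [3.41, -2.1, 0.4], [3.51, -1.89, 0.54], [3.6, -1.68, 0.68], [3.66, -1.46, 0.82], [3.71, -1.23, 0.96], [3.75, -1.0, 1.09], [3.76, -0.76, 1.22], [3.76, -0.52, 1.35], [3.74, -0.28, 1.47], [3.7, -0.03, 1.58], [3.65, 0.21, 1.69], [3.58, 0.45, 1.79], [3.49, 0.69, 1.89], [3.39, 0.92, 1.97], [3.27, 1.15, 2.05], [3.13, 1.38, 2.12]]
```

Request:
{"op": "move_arm", "data": {"jaw": [0,0,0,0,0], "slide": [[2.9,-2.8,-0.7],[3.0,-2.7,-0.5],[3.2,-2.5,-0.3],[3.3,-2.3,0],[3.4,-2.1,0.2]], "dr": [[1.1,1.7,-3.3],[1.1,1.7,-3.3],[1.1,1.7,-3.3],[1.1,1.7,-3.3],[1.1,1.7,-3.3]], "force": 20}}

```text
time: 1.8
position: [0.3535, -0.3917, 0.2502]
tool_rot: [-2.8, -1.102, -0.186]
ft_force: [-0.2, -0.6, -0.1]
grip_width: 1.0
```

Request:
{"op": "move_arm", "data": {"jaw": [0,0,0,0,0], "slide": [[3.5,-1.9,0.3],[3.6,-1.7,0.6],[3.7,-1.5,0.8],[3.7,-1.2,1.0],[3.7,-1.0,1.1]], "dr": [[1.1,1.7,-3.3],[1.1,1.7,-3.3],[1.1,1.7,-3.3],[1.1,1.7,-3.3],[1.1,1.7,-3.3]]}}

```text
time: 2.3
position: [0.4176, -0.2016, 0.2609]
tool_rot: [-2.488, -1.43, -0.352]
ft_force: [1.1, 0.3, 0.2]
grip_width: 0.999
```

```bash
python3 - <<'E'
from h import *
p,R,s=now();print(s["time"],p,s["joint_positions"],s["ft_force"],s["joint_torque"])
p1,R1=grasp(back=.09);plan(p,R,p1,R1,10)
E
```

```text
2.3 [ 0.4176 -0.2016  0.2609] [ 0.9649  0.0167 -0.3227  1.7705 -0.3168  1.498   0.1602] [1.0996 0.2976 0.2327] [  1.5446 -29.4809   0.7465 -30.6885  -1.1517   0.9008  -0.1288]
n 10 dist/row mm 40.196350439573465 dr/row [1.18, 1.76, -3.2]
[[3.71, -0.69, 1.39], [3.7, -0.45, 1.52], [3.67, -0.21, 1.63], [3.62, 0.02, 1.75], [3.56, 0.26, 1.86], [3.48, 0.5, 1.96], [3.38, 0.73, 2.05], [3.27, 0.96, 2.13], [3.14, 1.18, 2.21], [3.0, 1.4, 2.28]]
```

Request:
{"op": "move_arm", "data": {"jaw": [0,0,0,0,0], "slide": [[3.7,-0.7,1.4],[3.7,-0.5,1.5],[3.7,-0.2,1.6],[3.6,0,1.7],[3.6,0.3,1.8]], "dr": [[1.2,1.8,-3.2],[1.2,1.8,-3.2],[1.2,1.8,-3.2],[1.2,1.8,-3.2],[1.2,1.8,-3.2]]}}

```text
time: 2.8
position: [0.4844, -0.0122, 0.2614]
tool_rot: [-2.131, -1.684, -0.499]
ft_force: [-0.5, -1.1, -0.8]
grip_width: 0.998
```

```bash
python3 - <<'E'
from h import *
p,R,s=now();print(s["time"],p,s["joint_positions"],s["ft_force"],s["joint_torque"])
p1,R1=grasp(back=.09);plan(p,R,p1,R1,6)
E
```

```text
2.8 [ 0.4844 -0.0122  0.2614] [ 0.8118  0.0472 -0.4786  1.7971 -0.489   1.4573  0.1938] [-0.5099 -1.0624 -0.7533] [  1.5817 -30.439   -0.0779 -29.6151  -2.1255   1.2659  -0.0332]
n 6 dist/row mm 33.537110312164295 dr/row [0.97, 1.42, -2.66]
[[2.88, 0.42, 1.67], [2.82, 0.58, 1.73], [2.74, 0.74, 1.79], [2.66, 0.89, 1.84], [2.57, 1.04, 1.89], [2.47, 1.19, 1.93]]
```

Request:
{"op": "move_arm", "data": {"jaw": [0,0,0,0,0], "slide": [[2.9,0.4,1.6],[2.8,0.6,1.7],[2.7,0.8,1.8],[2.6,0.9,1.8],[0,0,0]], "dr": [[1.2,1.8,-3.2],[1.2,1.7,-3.2],[1.2,1.7,-3.2],[1.2,1.7,-3.2],[0,0,0]]}}

```text
time: 3.3
position: [0.5274, 0.1167, 0.261]
tool_rot: [-1.818, -1.851, -0.597]
ft_force: [-0.0, -0.7, -0.2]
grip_width: 1.0
```

Request:
{"op": "move_arm", "data": {"jaw": [0], "slide": [[0,0,0]], "dr": [[0,0,0]]}}

```text
time: 3.4
position: [0.5275, 0.1124, 0.2606]
tool_rot: [-1.827, -1.848, -0.595]
ft_force: [0.5, -0.4, 0.0]
grip_width: 1.003
```

```bash
python3 - <<'E'
from h import *
p,R,s=now();print(s["time"],p,s["joint_positions"],s["ft_force"])
p1,R1=grasp(back=.06);plan(p,R,p1,R1,2)
im,d=get_image("scene");cv2.imwrite("pics/s1.png",im[:,:,::-1])
im,d=get_image("top");cv2.imwrite("pics/t1.png",im[:,:,::-1])
E
```

```text
3.4 [0.5275 0.1124 0.2606] [ 0.6896  0.1714 -0.5893  1.7373 -0.5577  1.4002  0.2496] [ 0.5494 -0.3758  0.0005]
n 2 dist/row mm 45.278823761183006 dr/row [0.5, 0.81, -1.63]
[[2.57, 1.21, 3.52], [2.49, 1.31, 3.55]]
```

View pics/s1.png

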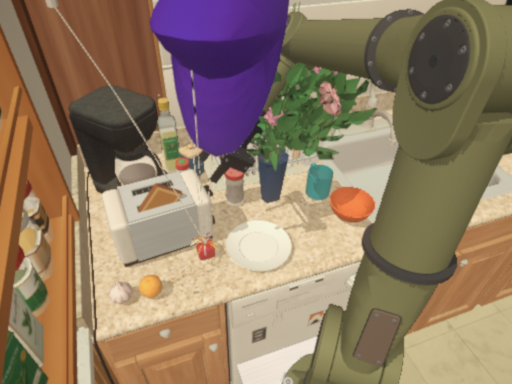

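View pics/t1.png

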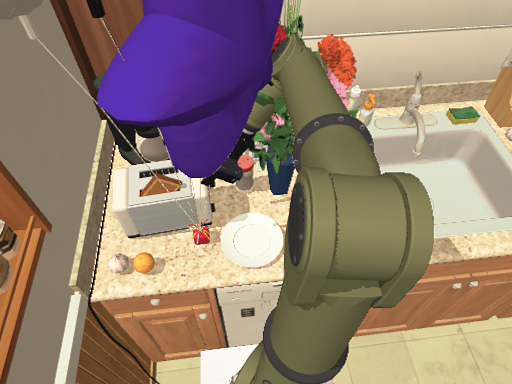

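Request:
{"op": "move_arm", "data": {"jaw": [0,0,0,0,0], "slide": [[1.7,0.8,2.3],[1.7,0.9,2.3],[1.7,0.9,2.3],[0,0,0],[0,0,0]], "dr": [[0.3,0.5,-1.1],[0.3,0.5,-1.1],[0.3,0.5,-1.1],[0,0,0],[0,0,0]]}}

```text
time: 4.0
position: [0.5503, 0.1947, 0.2373]
tool_rot: [-1.756, -1.887, -0.621]
ft_force: [0.4, -1.0, 0.1]
grip_width: 0.998
```

```bash
python3 - <<'E'
from h import *
p,R,s=now();print(s["time"],p,s["joint_positions"],s["ft_force"])
p1,R1=grasp();plan(p,R,p1,R1,3)
im,d=get_image("scene");cv2.imwrite("pics/s2.png",cv2.resize(im[130:270,90:290,::-1],None,fx=4,fy=4,interpolation=cv2.INTER_CUBIC))
# predicted projections
c,xt,zt=toastpose(.005,.158,39)
print(proj("scene",[c+.041*xt+.067*zt,c-.041*xt+.067*zt]))
E
```

```text
4.0 [0.5503 0.1947 0.2373] [ 0.584   0.2468 -0.6498  1.7286 -0.5555  1.2764  0.2018] [ 0.4194 -1.0073  0.0691]
n 3 dist/row mm 20.904926433514408 dr/row [0.06, 0.06, -0.01]
[[0.01, -0.03, 2.09], [0.01, -0.02, 2.09], [0.01, -0.02, 2.09]]
[[156.4216 182.7359]
 [183.0924 191.2707]]
```

View pics/s2.png

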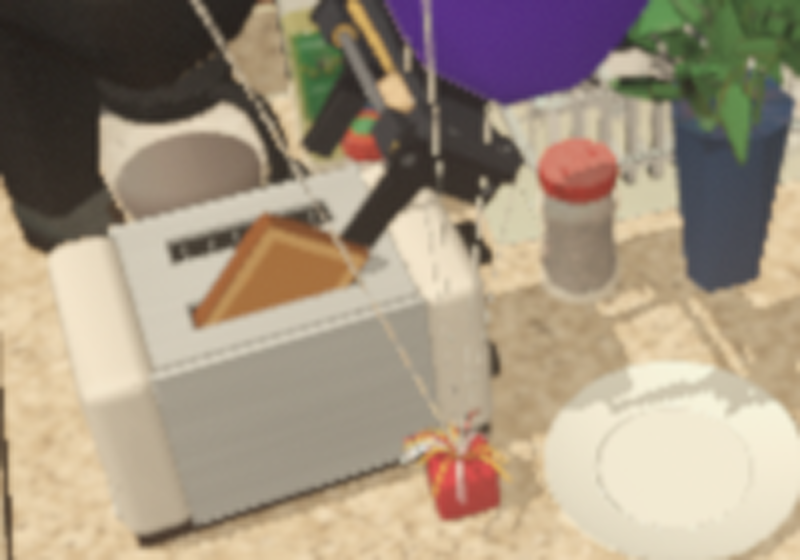

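Request:
{"op": "move_arm", "data": {"jaw": [0,0,0,0,0], "slide": [[0,0,2],[0,0,2],[0,0,1.5],[0,0,0.7],[0,0,0]], "dr": [[0.1,0.1,0],[0.1,0.1,0],[0,0,0],[0,0,0],[0,0,0]]}}

```text
time: 4.55
position: [0.5474, 0.2336, 0.1889]
tool_rot: [-1.752, -1.884, -0.62]
ft_force: [0.2, -0.5, 0.1]
grip_width: 1.001
```

```bash
python3 - <<'E'
from h import *
p,R,s=now();print(s["time"],p,s["ft_force"])
p1,R1=grasp();plan(p,R,p1,R1,1)
im,d=get_image("scene");cv2.imwrite("pics/s3.png",cv2.resize(im[130:270,90:290,::-1],None,fx=4,fy=4,interpolation=cv2.INTER_CUBIC))
E
```

```text
4.55 [0.5474 0.2336 0.1889] [ 0.2065 -0.4982  0.0738]
n 1 dist/row mm 0.852714221812147 dr/row [-0.03, -0.04, -0.08]
[[0.03, -0.06, 0.06]]
```

View pics/s3.png

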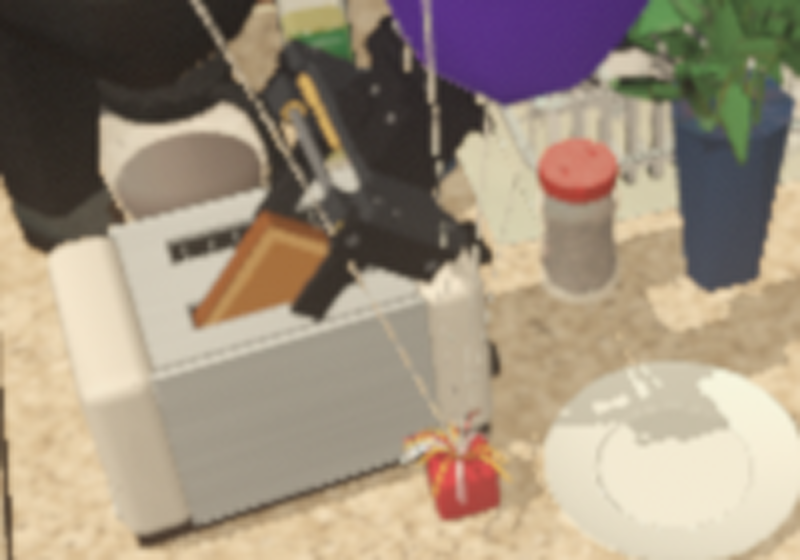

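Request:
{"op": "move_arm", "data": {"jaw": [120,180,230,230,230], "slide": [[0,0,0],[0,0,0],[0,0,0],[0,0,0],[0,0,0]], "dr": [[0,0,0],[0,0,0],[0,0,0],[0,0,0],[0,0,0]], "force": 20}}

```text
time: 5.1
position: [0.5476, 0.2343, 0.1894]
tool_rot: [-1.751, -1.885, -0.621]
ft_force: [0.6, -0.8, -0.6]
grip_width: 0.628
```

Request:
{"op": "move_arm", "data": {"jaw": [255,255,255], "slide": [[0,0,0],[0,0,0],[0,0,0]], "dr": [[0,0,0],[0,0,0],[0,0,0]], "force": 20}}

```text
time: 5.4
position: [0.5474, 0.2345, 0.1893]
tool_rot: [-1.75, -1.885, -0.62]
ft_force: [0.3, 1.1, 0.4]
grip_width: 0.355
```

Request:
{"op": "move_arm", "data": {"jaw": [255,255,255,255], "slide": [[0,0,0],[0,0,0],[0,0,0],[0,0,0]], "dr": [[0,0,0],[0,0,0],[0,0,0],[0,0,0]]}}

```text
time: 5.8
position: [0.5475, 0.2345, 0.1893]
tool_rot: [-1.75, -1.885, -0.62]
ft_force: [-0.4, 0.8, 0.5]
grip_width: 0.18
```

```bash
python3 - <<'E'
from h import *
p,R,s=now();print(p-grasp()[0],s["ft_force"])
n=13
P=[grasp(xc=.005-.005*k/n,zc=.158+(0.001 if k<8 else 0.0)-(.006*max(0,k-8)/5),lean=39-3*k) for k in range(n+1)]
for a,b in zip(P[:-1],P[1:]):
    print((a[1].inv().apply(b[0]-a[0])*100).round(2),(a[1].inv()*b[1]).as_rotvec(degrees=True).round(2))
E
```

```text
[0.0007 0.0004 0.0006] [-0.4298  0.8148  0.5061]
[0.14 0.   0.02] [ 0. -3. -0.]
[ 0.14 -0.    0.02] [ 0. -3.  0.]
[0.14 0.   0.03] [ 0. -3. -0.]
[ 0.14 -0.    0.03] [ 0. -3.  0.]
[0.14 0.   0.03] [ 0. -3. -0.]
[ 0.14 -0.    0.03] [-0. -3.  0.]
[0.14 0.   0.03] [-0. -3. -0.]
[ 0.1  -0.    0.13] [ 0. -3.  0.]
[0.1  0.   0.15] [-0. -3.  0.]
[ 0.11 -0.    0.16] [ 0. -3.  0.]
[0.11 0.   0.16] [ 0. -3. -0.]
[ 0.12 -0.    0.16] [ 0. -3.  0.]
[0.13 0.   0.16] [ 0. -3.  0.]
```

Request:
{"op": "move_arm", "data": {"jaw": [255,255,255,255,255], "slide": [[0.14,0,0.02],[0.14,0,0.02],[0.14,0,0.03],[0.14,0,0.03],[0,0,0]], "dr": [[0,-3,0],[0,-3,0],[0,-3,0],[0,-3,0],[0,0,0]], "force": 35}}

```text
time: 6.3
position: [0.5466, 0.2423, 0.193]
tool_rot: [-1.873, -2.027, -0.453]
ft_force: [-0.7, 1.3, 0.5]
grip_width: 0.18
```

```bash
python3 - <<'E'
from h import *
p,R,s=now();print(s["time"],p-grasp(xc=.0035,lean=27)[0],s["ft_force"],s["torque"])
im,d=get_image("scene");cv2.imwrite("pics/s4.png",cv2.resize(im[130:270,90:290,::-1],None,fx=4,fy=4,interpolation=cv2.INTER_CUBIC))
E
```

```text
6.3 [0.0002 0.003  0.0019] [-0.6892  1.2684  0.4804] [-0.5378 -0.1061  0.0171]
```

View pics/s4.png

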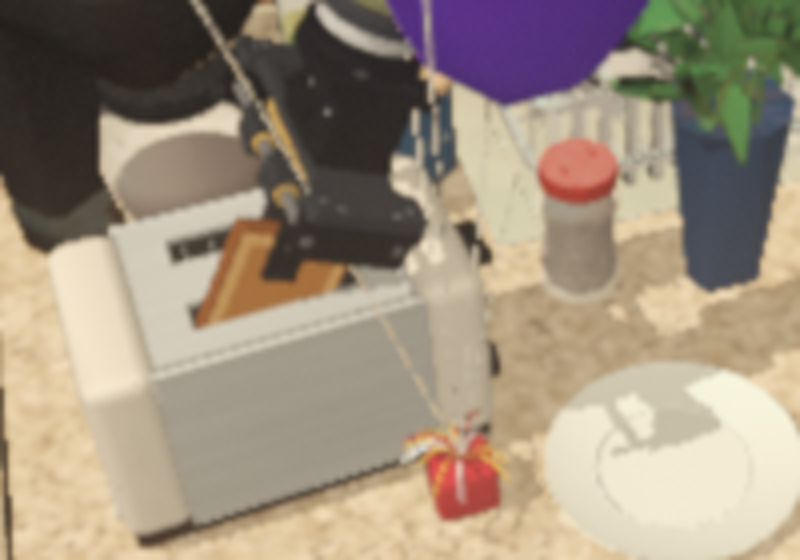

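```bash
cat >> h.py <<'E'
def tilt(R):
    z=-R.as_matrix()[:,2];return np.degrees(np.arctan2(-(z@TX),z@TZ)),np.degrees(np.arcsin(z@TY))
E
python3 - <<'E'
from h import *
p,R,s=now();print(p,tilt(R),p-grasp(xc=.0035,lean=tilt(R)[0])[0])
p1,R1=grasp(xc=0,lean=12);plan(p,R,p1,R1,5)
E
```

```text
[0.5467 0.241  0.1922] (np.float64(27.109416641564597), np.float64(-0.047024320185054314)) [0.0003 0.0017 0.0012]
n 5 dist/row mm 0.7412199017917027 dr/row [-0.0, -3.02, 0.04]
[[0.06, -0.01, 0.04], [0.06, -0.01, 0.04], [0.07, -0.01, 0.03], [0.07, -0.01, 0.03], [0.07, -0.01, 0.02]]
```

Request:
{"op": "move_arm", "data": {"jaw": [255,255,255,255,255], "slide": [[0.08,0,0.04],[0.08,0,0.04],[0.08,0,0.03],[0.08,0,0.03],[0.08,0,0.02]], "dr": [[0,-3,0],[0,-3,0],[0,-3,0],[0,-3,0],[0,-3,0]]}}

```text
time: 6.85
position: [0.5469, 0.2426, 0.1908]
tool_rot: [-2.03, -2.182, -0.211]
ft_force: [-0.5, -0.2, -0.7]
grip_width: 0.181
```

```bash
python3 - <<'E'
from h import *
p,R,s=now();print(p,tilt(R),p-grasp(xc=.0,lean=tilt(R)[0])[0],s["ft_force"],s["torque"])
p1,R1=grasp(xc=0,lean=0);plan(p,R,p1,R1,4)
E
```

```text
[0.5469 0.2426 0.1908] (np.float64(11.977957181833482), np.float64(-0.09492103139092571)) [ 0.0009 -0.002  -0.0011] [-0.5111 -0.1732 -0.6648] [-0.249  -0.1075 -0.0089]
n 4 dist/row mm 2.281347778691061 dr/row [-0.03, -2.99, -0.02]
[[0.22, -0.02, 0.04], [0.23, -0.02, 0.03], [0.23, -0.02, 0.02], [0.23, -0.02, 0.01]]
```

Request:
{"op": "move_arm", "data": {"jaw": [255,255,255,255,255], "slide": [[0.2,0,0.03],[0.2,0,0.03],[0.2,0,0.01],[0.2,0,0.01],[0,0,0]], "dr": [[0,-3,0],[0,-3,0],[0,-3,0],[0,-3,0],[0,0,0]]}}

```text
time: 7.35
position: [0.5451, 0.2537, 0.191]
tool_rot: [-2.131, -2.303, 0.0]
ft_force: [0.1, -0.2, 0.1]
grip_width: 0.181
```

```bash
python3 - <<'E'
from h import *
p,R,s=now();print(p,tilt(R),p-grasp(xc=.0,lean=tilt(R)[0])[0],s["ft_force"],s["torque"])
c,xt,zt=toastpose(0,.158,0);print(proj("scene",[c+.041*xt+.067*zt,c-.041*xt+.067*zt,t2w(-.056,.034,.17),t2w(.056,.034,.17)]))
im,d=get_image("scene");cv2.imwrite("pics/s5.png",cv2.resize(im[150:250,100:220,::-1],None,fx=6,fy=6,interpolation=cv2.INTER_CUBIC))
E
```

```text
[0.5451 0.2537 0.191 ] (np.float64(0.15625714861603127), np.float64(-0.16994935433178207)) [-0.0004  0.0022 -0.0001] [ 0.0668 -0.2342  0.1326] [ 0.0665 -0.1173 -0.012 ]
[[138.7616 190.7719]
 [170.8376 182.3793]
 [179.1632 196.9669]
 [137.0594 208.5841]]
```

View pics/s5.png

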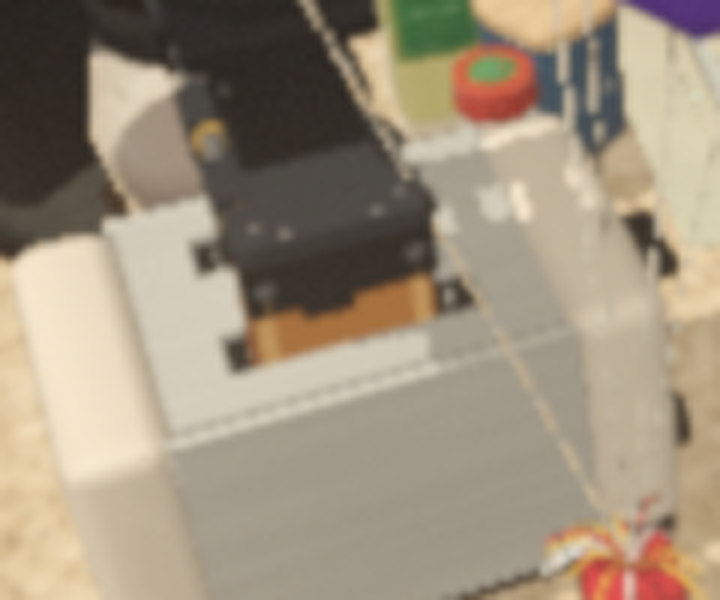

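Request:
{"op": "move_arm", "data": {"jaw": [255,255,255,255,255], "slide": [[-0.2,0,0],[0,0,-0.6],[0,0,-0.8],[0,0,-0.8],[0,0,-0.8]], "dr": [[0,0,0],[0,0,0],[0,0,0],[0,0,0],[0,0,0]]}}

```text
time: 7.9
position: [0.5467, 0.2498, 0.2231]
tool_rot: [-2.137, -2.301, -0.002]
ft_force: [-0.2, -0.4, -0.2]
grip_width: 0.182
```

Request:
{"op": "move_arm", "data": {"jaw": [255,255,255,255,255], "slide": [[0,0,-0.8],[0,0,-1.0],[0,0,-1.2],[0,0,-1.2],[0,0,-1.2]], "dr": [[0,0,0],[0,0,0],[0,0,0],[0,0,0],[0,0,0]]}}

```text
time: 8.4
position: [0.5465, 0.25, 0.2771]
tool_rot: [-2.137, -2.302, -0.001]
ft_force: [-0.1, -0.4, -0.3]
grip_width: 0.181
```

Request:
{"op": "move_arm", "data": {"jaw": [255,255,255,255,255], "slide": [[0,0,-1.5],[0,0,-2],[0,0,-2],[0,0,-1.5],[0,0,0]], "dr": [[0,0,0],[0,0,0],[0,0,0],[0,0,0],[0,0,0]]}}

```text
time: 8.9
position: [0.5472, 0.2505, 0.3487]
tool_rot: [2.137, 2.302, 0.007]
ft_force: [0.6, 0.5, -1.2]
grip_width: 0.179
```

```bash
python3 - <<'E'
from h import *
p,R,s=now();print(s["time"],p,tilt(R),s["joint_positions"],s["ft_force"],s["torque"],s["grip_width"])
im,d=get_image("scene");cv2.imwrite("pics/s6.png",cv2.resize(im[100:290,80:330,::-1],None,fx=3,fy=3,interpolation=cv2.INTER_CUBIC))
E
```

```text
8.9 [0.5472 0.2505 0.3487] (np.float64(0.1537834590739838), np.float64(0.2049842572701128)) [ 0.0498  0.2396 -0.6445  1.3484  0.1425  1.5956 -0.5023] [ 0.5642  0.4686 -1.1823] [-0.0265 -0.1138 -0.0282] 0.17897621524477478
```

View pics/s6.png

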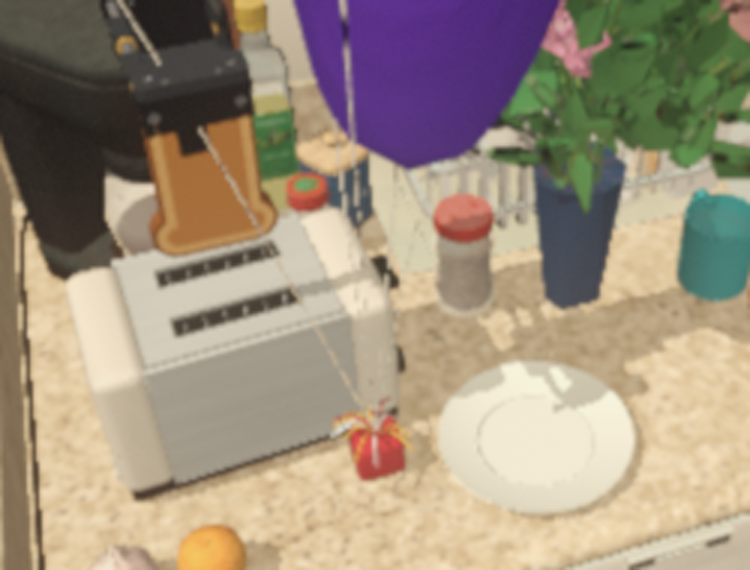

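```bash
cat >> h.py <<'E'
PL=np.array([.45,-.006,0])
def place(phi,al=70,zc=.012,up=0,off=.067,back=0):
    a=np.radians(al);f=np.radians(phi);A=np.array([np.cos(a),np.sin(a),0])
    tz=np.sin(f)*A-np.cos(f)*TZ;ty=np.cos(f)*A+np.sin(f)*TZ
    R=frame(tz,ty);C=PL+off*A+np.array([0,0,zc+up])
    return C-.1*tz+.008*R.as_matrix()[:,0]-back*A,R
E
python3 - <<'E'
from h import *
p,R,s=now()
for n in("scene","top"):
    P=np.load(f"{n}_plate.npy");c=P[:,:2].mean(0);print(n,c,(P[:,:2].min(0)+P[:,:2].max(0))/2)
p1,R1=place(0,up=.12,off=.02);print(p1,R1.as_matrix());plan(p,R,p1,R1,12)
print(place(55),place(55,up=.08))
E
```

```text
scene [ 0.4476 -0.0045] [ 0.4465 -0.0073]
top [ 0.4495 -0.0075] [ 0.4521 -0.0078]
[0.4493 0.0155 0.232 ] [[-0.9397  0.342   0.    ]
 [ 0.342   0.9397  0.    ]
 [ 0.      0.     -1.    ]]
n 12 dist/row mm 23.240905055779344 dr/row [0.01, -0.0, -5.48]
[[-1.89, -0.96, 0.95], [-1.79, -1.13, 0.95], [-1.68, -1.3, 0.95], [-1.54, -1.45, 0.95], [-1.4, -1.59, 0.95], [-1.24, -1.72, 0.96], [-1.07, -1.83, 0.96], [-0.89, -1.92, 0.96], [-0.7, -2.0, 0.96], [-0.51, -2.06, 0.96], [-0.31, -2.1, 0.96], [-0.11, -2.11, 0.96]]
(array([ 0.4374, -0.0173,  0.0694]), Rotation.from_matrix(array([[-0.9397,  0.1962,  0.2802],
                            [ 0.342 ,  0.539 ,  0.7698],
                            [-0.    ,  0.8192, -0.5736]]))) (array([ 0.4374, -0.0173,  0.1494]), Rotation.from_matrix(array([[-0.9397,  0.1962,  0.2802],
                            [ 0.342 ,  0.539 ,  0.7698],
                            [-0.    ,  0.8192, -0.5736]])))
```

Request:
{"op": "move_arm", "data": {"jaw": [255,255,255,255,255], "slide": [[-1.9,-1.0,0.2],[-1.8,-1.1,0.2],[-1.7,-1.3,0.2],[-1.5,-1.5,0.2],[-1.4,-1.6,0.2]], "dr": [[0,0,-5.5],[0,0,-5.5],[0,0,-5.5],[0,0,-5.5],[0,0,-5.5]]}}

```text
time: 9.45
position: [0.5042, 0.1507, 0.3343]
tool_rot: [-1.522, -2.745, 0.001]
ft_force: [-0.3, 0.4, -0.3]
grip_width: 0.183
```

Request:
{"op": "move_arm", "data": {"jaw": [255,255,255,255,255], "slide": [[-1.2,-1.7,0.4],[-1.1,-1.8,0.5],[-0.9,-1.9,0.7],[-0.7,-2.0,0.8],[-0.5,-2.1,0.8]], "dr": [[0,0,-5.5],[0,0,-5.5],[0,0,-5.5],[0,0,-5.5],[0,0,-5.5]]}}

```text
time: 9.95
position: [0.464, 0.053, 0.3022]
tool_rot: [-0.826, -3.028, -0.001]
ft_force: [0.3, -0.6, -0.1]
grip_width: 0.182
```

```bash
python3 - <<'E'
from h import *
p,R,s=now();print(s["time"],p,R.as_matrix(),s["joint_positions"],s["ft_force"],s["grip_width"])
p1,R1=place(20,up=.10,off=.04);print(p1);plan(p,R,p1,R1,5)
E
```

```text
9.95 [0.464  0.053  0.3022] [[-0.8614  0.508  -0.0025]
 [ 0.508   0.8614  0.001 ]
 [ 0.0027 -0.0004 -1.    ]] [ 0.3837 -0.0876 -0.512   1.7353 -0.0444  1.4851  0.9153] [ 0.3342 -0.5652 -0.0738] 0.18193312922908716
[0.4445 0.0022 0.206 ]
n 5 dist/row mm 22.107042522217146 dr/row [-3.99, 0.34, -2.09]
[[-0.19, -1.07, 1.92], [-0.16, -1.21, 1.84], [-0.12, -1.34, 1.75], [-0.08, -1.46, 1.66], [-0.03, -1.58, 1.55]]
```

Request:
{"op": "move_arm", "data": {"jaw": [255,255,255,255,255], "slide": [[-0.2,-1.1,1.9],[-0.2,-1.2,1.8],[-0.1,-1.3,1.7],[-0.1,-1.5,1.6],[0,-1.6,1.5]], "dr": [[-4,0.3,-2.1],[-4,0.3,-2.1],[-4,0.3,-2.1],[-4,0.3,-2.1],[-4,0.3,-2.1]]}}

```text
time: 10.45
position: [0.4446, 0.0018, 0.2081]
tool_rot: [0.529, 2.983, 0.53]
ft_force: [1.0, -0.7, -0.5]
grip_width: 0.184
```

```bash
python3 - <<'E'
from h import *
p,R,s=now();print(s["time"],p,R.as_matrix(),s["joint_positions"],s["ft_force"],s["grip_width"])
p1,R1=place(40,up=.09,off=.06);print(p1);plan(p,R,p1,R1,5)
E
```

```text
10.45 [0.4446 0.0018 0.2081] [[-0.9388  0.3216  0.1236]
 [ 0.3445  0.8817  0.3224]
 [-0.0053  0.3452 -0.9385]] [ 0.4917 -0.152  -0.245   2.0317 -0.41    1.2414  1.5998] [ 0.9529 -0.6831 -0.4514] 0.18411611088100666
[ 0.441  -0.0073  0.1786]
n 5 dist/row mm 6.214540016481067 dr/row [-3.96, 0.07, 0.0]
[[0.01, -0.39, 0.49], [0.01, -0.42, 0.46], [0.01, -0.45, 0.43], [0.01, -0.48, 0.4], [0.01, -0.51, 0.36]]
```

```bash
python3 - <<'E'
from h import *
p,R,s=now()
p1,R1=place(38,al=88,up=.09,off=.06);print(p1);plan(p,R,p1,R1,5)
E
```

```text
[ 0.442  -0.0073  0.1808]
n 5 dist/row mm 5.779344790352965 dr/row [-3.54, 1.83, -3.16]
[[-0.01, -0.37, 0.45], [-0.0, -0.39, 0.42], [0.01, -0.42, 0.4], [0.02, -0.44, 0.37], [0.03, -0.46, 0.34]]
```

Request:
{"op": "move_arm", "data": {"jaw": [255,255,255,255,255], "slide": [[0,-0.4,0.4],[0,-0.4,0.4],[0,-0.4,0.4],[0,-0.4,0.4],[0,-0.4,0.3]], "dr": [[-3.5,1.8,-3.2],[-3.5,1.8,-3.2],[-3.5,1.8,-3.2],[-3.5,1.8,-3.2],[-3.5,1.8,-3.2]]}}

```text
time: 10.95
position: [0.4424, -0.0067, 0.1824]
tool_rot: [0.046, 2.961, 1.014]
ft_force: [-0.4, -0.2, -0.8]
grip_width: 0.184
```

```bash
python3 - <<'E'
from h import *
p,R,s=now();print(s["time"],p,R.as_matrix(),s["joint_positions"],s["ft_force"],s["grip_width"])
p1,R1=place(55,al=88,up=.05);print(p1);plan(p,R,p1,R1,5)
im,d=get_image("top");cv2.imwrite("pics/t7.png",im[:,:,::-1])
im,d=get_image("scene");cv2.imwrite("pics/s7.png",im[:,:,::-1])
E
```

```text
10.95 [ 0.4424 -0.0067  0.1824] [[-0.9995  0.0242  0.0205]
 [ 0.0317  0.7898  0.6126]
 [-0.0014  0.6129 -0.7901]] [ 0.5502  0.0893 -0.1179  1.972  -0.5993  1.4058  2.1716] [-0.436  -0.1792 -0.7533] 0.18375055709566673
[ 0.4415 -0.0206  0.1194]
n 5 dist/row mm 12.918126331096019 dr/row [-3.44, -0.02, 0.04]
[[0.01, -0.99, 0.83], [0.01, -1.04, 0.76], [0.01, -1.09, 0.7], [0.01, -1.13, 0.63], [0.01, -1.16, 0.57]]
```

View pics/t7.png

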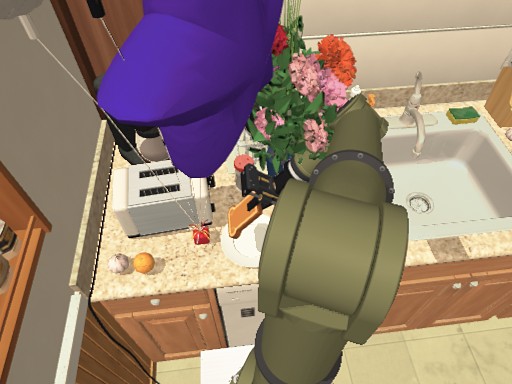

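View pics/s7.png

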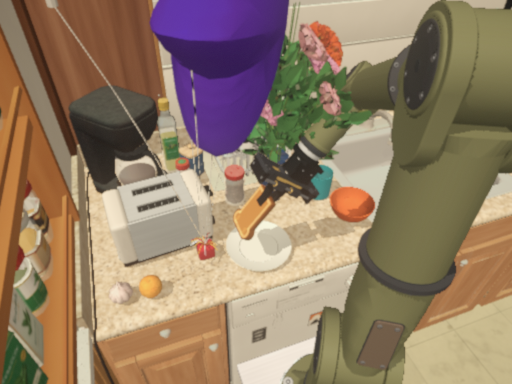

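Request:
{"op": "move_arm", "data": {"jaw": [255,255,255,255,255], "slide": [[0,-1.0,0.8],[0,-1.0,0.8],[0,-1.1,0.7],[0,-1.1,0.6],[0,0,0]], "dr": [[-3.4,0,0],[-3.4,0,0],[-3.4,0,0],[-3.4,0,0],[-3.4,0,0]]}}

```text
time: 11.55
position: [0.4421, -0.0173, 0.1324]
tool_rot: [0.049, 2.777, 1.437]
ft_force: [-0.1, -0.4, -1.0]
grip_width: 0.179
```

```bash
python3 - <<'E'
from h import *
p,R,s=now();print(s["time"],p,R.as_matrix(),s["joint_positions"],s["ft_force"],s["grip_width"])
p1,R1=place(55,al=88,up=.02);print(p1);plan(p,R,p1,R1,5)
im,d=get_image("scene");cv2.imwrite("pics/s8.png",cv2.resize(im[140:290,180:400,::-1],None,fx=3.5,fy=3.5,interpolation=cv2.INTER_CUBIC))
m=regions_of("scene","toast_center")[0]["mask"];P=pts("scene",d,m);print(np.percentile(P,[1,50,99],axis=0))
b=regions_of("scene","bowl")[0];P=pts("scene",d,b["mask"]);print("bowl",np.percentile(P,[2,50,98],axis=0))
m=regions_of("scene","plate")[0]["mask"];P=pts("scene",d,m);print("plate",np.percentile(P,[1,50,99],axis=0))
E
```

```text
11.55 [ 0.4421 -0.0173  0.1324] [[-0.9994  0.0208  0.0276]
 [ 0.0345  0.5772  0.8159]
 [ 0.0011  0.8163 -0.5776]] [ 0.6534  0.3423 -0.077   1.9652 -0.7539  1.4858  2.44  ] [-0.1498 -0.4154 -1.039 ] 0.17923964255591887
[ 0.4415 -0.0206  0.0894]
n 5 dist/row mm 8.643583067258483 dr/row [-0.06, -0.01, -0.01]
[[0.01, -0.74, 0.44], [0.01, -0.74, 0.44], [0.01, -0.74, 0.44], [0.01, -0.74, 0.44], [0.01, -0.74, 0.44]]
[[ 0.3969 -0.0373  0.0798]
 [ 0.4342  0.0223  0.1132]
 [ 0.4879  0.0684  0.1542]]
bowl [[ 0.4119 -0.3891  0.0086]
 [ 0.4955 -0.3397  0.0338]
 [ 0.5407 -0.2581  0.0608]]
plate [[ 0.357  -0.0944 -0.0007]
 [ 0.4286 -0.0116  0.0085]
 [ 0.5025  0.0851  0.0197]]
```

View pics/s8.png

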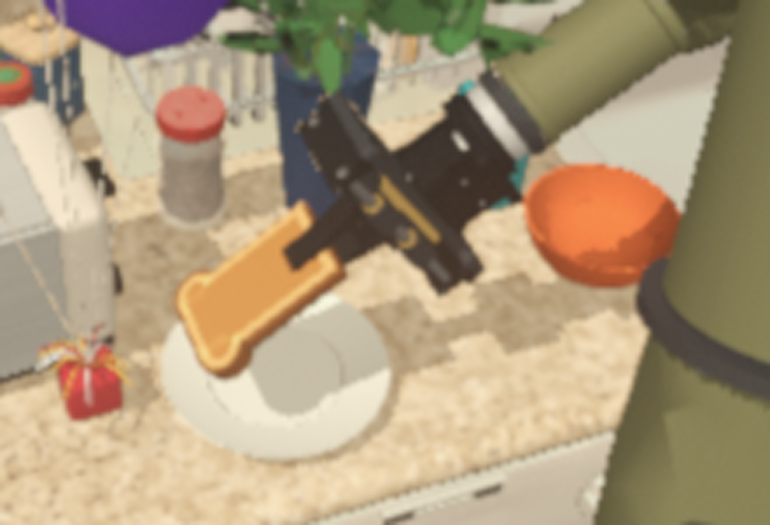

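Request:
{"op": "move_arm", "data": {"jaw": [255,255,255,255,255], "slide": [[-0.1,-1.0,0.6],[-0.1,-1.0,0.6],[-0.1,-1.0,0.5],[-0.1,-1.0,0.5],[0,0,0]], "dr": [[0,0,0],[0,0,0],[0,0,0],[0,0,0],[0,0,0]]}}

```text
time: 12.25
position: [0.4463, -0.0229, 0.0867]
tool_rot: [0.047, 2.777, 1.436]
ft_force: [0.1, -0.7, 0.2]
grip_width: 0.182
```

```bash
python3 - <<'E'
from h import *
p,R,s=now();print(s["time"],p,s["joint_positions"],s["ft_force"],s["torque"])
tz=R.as_matrix()[:,2];print("C",p+.1*tz)
im,d=get_image("scene");cv2.imwrite("pics/s9.png",cv2.resize(im[140:290,180:400,::-1],None,fx=3.5,fy=3.5,interpolation=cv2.INTER_CUBIC))
# body depth low points: dark pixels near gripper
hsv=cv2.cvtColor(im,cv2.COLOR_RGB2HSV);P=pts("scene",d,hsv[...,2]<70);P=P[(abs(P[:,0]-.44)<.12)&(P[:,1]<-.02)&(P[:,1]>-.3)&(P[:,2]<.3)];print(len(P),P[np.argsort(P[:,2])[:5]])
E
```

```text
12.25 [ 0.4463 -0.0229  0.0867] [ 0.6539  0.4277 -0.0738  1.964  -0.7526  1.4252  2.4995] [ 0.0695 -0.6518  0.1831] [-0.98   -0.1038  0.0133]
C [0.449  0.0587 0.0289]
740 [[ 0.4298 -0.1432  0.0724]
 [ 0.4362 -0.143   0.0744]
 [ 0.4313 -0.1436  0.075 ]
 [ 0.4389 -0.1441  0.0755]
 [ 0.4342 -0.145   0.0758]]
```

View pics/s9.png

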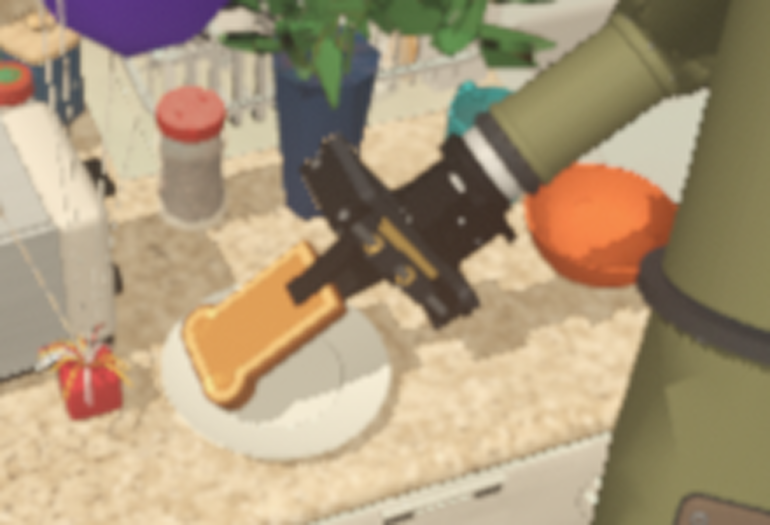

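Request:
{"op": "move_arm", "data": {"jaw": [255,255,255,255], "slide": [[0,-0.4,0.3],[0,-0.3,0.2],[0,-0.2,0.1],[0,0,0]], "dr": [[0,0,0],[0,0,0],[0,0,0],[0,0,0]]}}

```text
time: 12.7
position: [0.4469, -0.0234, 0.0773]
tool_rot: [0.045, 2.775, 1.434]
ft_force: [-0.5, 0.0, -0.7]
grip_width: 0.18
```

```bash
python3 - <<'E'
from h import *
p,R,s=now();print(s["time"],p,s["joint_positions"][6],s["ft_force"],s["torque"])
tz=R.as_matrix()[:,2];print("C",p+.1*tz)
E
```

```text
12.7 [ 0.4469 -0.0234  0.0773] 2.5133091899735067 [-0.4619  0.0414 -0.6623] [-0.9664 -0.0857  0.0437]
C [0.4498 0.0581 0.0195]
```

Request:
{"op": "move_arm", "data": {"jaw": [255,255,255,255,255], "slide": [[0,-0.2,0.1],[0,-0.2,0.1],[0,-0.1,0.1],[0,-0.1,0.1],[0,0,0]], "dr": [[0,0,0],[0,0,0],[0,0,0],[0,0,0],[0,0,0]]}}

```text
time: 13.2
position: [0.4473, -0.0244, 0.0735]
tool_rot: [0.044, 2.771, 1.439]
ft_force: [-5.1, -7.8, 14.9]
grip_width: 0.182
```

```bash
python3 - <<'E'
from h import *
p,R,s=now();print(s["time"],p,s["joint_positions"][6],s["ft_force"],s["torque"])
tz=R.as_matrix()[:,2];print("C",p+.1*tz)
E
```

```text
13.2 [ 0.4473 -0.0244  0.0735] 2.522995526126827 [-5.1316 -7.8022 14.9101] [1.6325 0.2514 0.9047]
C [0.4502 0.0573 0.016 ]
```

Request:
{"op": "move_arm", "data": {"jaw": [255,255,180,150,120], "slide": [[0,0.2,-0.1],[0,0,0],[0,0,0],[0,0,0],[0,0,0]], "dr": [[0,0,0],[0,0,0],[0,0,0],[0,0,0],[0,0,0]], "force": 10}}

```text
time: 13.7
position: [0.4469, -0.0229, 0.0721]
tool_rot: [0.045, 2.776, 1.434]
ft_force: [-0.9, 0.6, 0.8]
grip_width: 0.376
```

Request:
{"op": "move_arm", "data": {"jaw": [90,60,30,0,0], "slide": [[0,0,0],[0,0,0],[0,0,0],[0,0,0],[0,0,0]], "dr": [[0,0,0],[0,0,0],[0,0,0],[0,0,0],[0,0,0]]}}

```text
time: 14.2
position: [0.447, -0.0232, 0.0725]
tool_rot: [0.045, 2.775, 1.434]
ft_force: [-0.1, -0.1, 0.1]
grip_width: 0.834
```

```bash
python3 - <<'E'
from h import *
p,R,s=now();print(s["time"],p,s["joint_positions"],s["ft_force"],s["torque"],s["grip_width"])
im,d=get_image("scene");cv2.imwrite("pics/s10.png",cv2.resize(im[140:290,180:400,::-1],None,fx=3.5,fy=3.5,interpolation=cv2.INTER_CUBIC))
for r in regions_of("scene","toast_center")[:1]:
    P=pts("scene",d,r["mask"]);print(np.percentile(P,[1,50,99],axis=0))
E
```

```text
14.2 [ 0.447  -0.0232  0.0725] [ 0.654   0.4521 -0.074   1.9661 -0.7544  1.4039  2.5195] [-0.1198 -0.1191  0.1082] [-0.8257 -0.0903 -0.0227] 0.8339670204535798
[[ 0.4025 -0.0593  0.0037]
 [ 0.4421  0.0076  0.0446]
 [ 0.5075  0.0622  0.0931]]
```

View pics/s10.png

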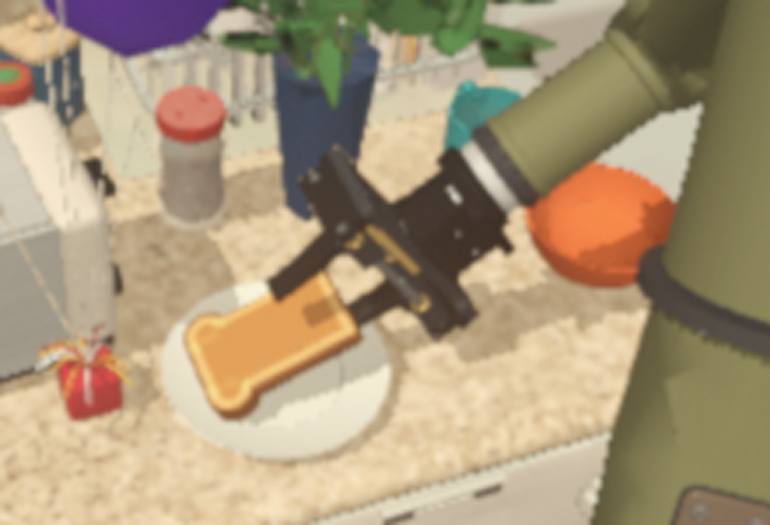

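Request:
{"op": "move_arm", "data": {"jaw": [0,0,0,0,0], "slide": [[0,0,0],[0,0,0],[0,-0.9,-1.3],[0,-1.5,-2.3],[0,-1.4,-2.2]], "dr": [[0,0,0],[0,0,0],[0,0,0],[0,0,0],[0,0,0]]}}

```text
time: 14.8
position: [0.4445, -0.0945, 0.0751]
tool_rot: [0.045, 2.776, 1.433]
ft_force: [0.8, -0.7, -0.3]
grip_width: 1.001
```

```bash
python3 - <<'E'
from h import *
p,R,s=now();print(s["time"],p,s["joint_positions"],s["ft_force"],s["grip_width"])
im,d=get_image("scene");cv2.imwrite("pics/s11.png",cv2.resize(im[140:290,180:400,::-1],None,fx=3.5,fy=3.5,interpolation=cv2.INTER_CUBIC))
for r in regions_of("scene","toast_center")[:1]:
    P=pts("scene",d,r["mask"]);print(np.percentile(P,[1,50,99],axis=0))
E
```

```text
14.8 [ 0.4445 -0.0945  0.0751] [ 0.7148  0.5125 -0.0259  1.8592 -0.6943  1.4958  2.5521] [ 0.8063 -0.7191 -0.3425] 1.0007757608445813
[[ 0.4022 -0.0728  0.0115]
 [ 0.4442 -0.0013  0.0268]
 [ 0.4979  0.058   0.0312]]
```

View pics/s11.png

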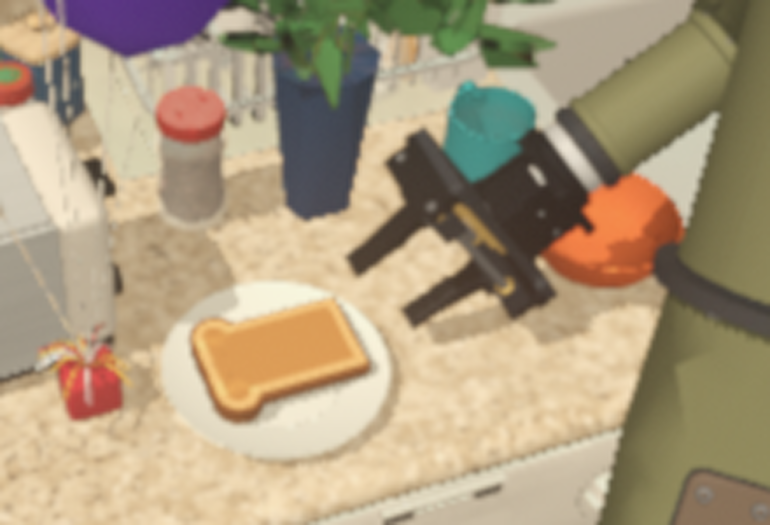

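Request:
{"op": "move_arm", "data": {"jaw": [0,0,0,0,0], "slide": [[0,1.6,-1.2],[0,1.6,-1.2],[0,1.6,-1.2],[0,1.6,-1.2],[0,0,0]], "dr": [[0,0,0],[0,0,0],[0,0,0],[0,0,0],[0,0,0]]}}

```text
time: 15.4
position: [0.4458, -0.0954, 0.1582]
tool_rot: [0.041, 2.774, 1.428]
ft_force: [0.1, 0.3, -0.7]
grip_width: 0.993
```

Request:
{"op": "move_arm", "data": {"jaw": [0,0,0], "slide": [[0,0,0],[0,0,0],[0,0,0]], "dr": [[0,0,0],[0,0,0],[0,0,0]]}}

```text
time: 15.7
position: [0.444, -0.0943, 0.1544]
tool_rot: [0.045, 2.776, 1.436]
ft_force: [-0.0, 0.2, -0.7]
grip_width: 1.004
```

```bash
python3 - <<'E'
from h import *
p,R,s=now();print(s["time"],p,s["ft_force"],np.abs(s["qd"]).max())
for n in("scene","top"):
    im,d=get_image(n);cv2.imwrite(f"pics/{n}_f.png",im[:,:,::-1])
    for q in("toast_center","plate","bowl","mug","jar"):
        rr=regions_of(n,q)
        if not rr:print(n,q,"none");continue
        r=rr[0];P=pts(n,d,r["mask"]);print(n,q,r["score"],r["xy"],np.percentile(P,[2,50,98],axis=0).round(3).tolist())
        if q=="toast_center":
            P=P[P[:,2]>.018];c=P.mean(0);print("normal",np.linalg.svd(P-c,full_matrices=False)[2][2])
E
```

```text
15.7 [ 0.444  -0.0943  0.1544] [-0.04    0.1612 -0.6626] 0.0029208190304078133
scene toast_center 0.83 [256.7, 244.1] [[0.404, -0.071, 0.011], [0.444, -0.002, 0.027], [0.495, 0.058, 0.03]]
normal [-0.0357  0.0151  0.9992]
scene plate 0.88 [260.1, 254.8] [[0.359, -0.092, -0.002], [0.415, -0.001, 0.012], [0.537, 0.083, 0.02]]
scene bowl 0.88 [353.7, 203.9] [[0.411, -0.389, 0.008], [0.485, -0.35, 0.033], [0.538, -0.264, 0.061]]
scene mug 0.65 [309.1, 190.0] [[0.574, -0.299, 0.008], [0.593, -0.242, 0.031], [0.642, -0.236, 0.085]]
scene jar 0.9 [235.5, 186.0] [[0.631, -0.03, 0.008], [0.641, 0.003, 0.088], [0.686, 0.028, 0.125]]
top toast_center 0.85 [248.6, 235.9] [[0.407, -0.077, 0.011], [0.449, -0.009, 0.03], [0.498, 0.05, 0.034]]
normal [ 0.0403 -0.016  -0.9991]
top plate 0.95 [251.4, 250.7] [[0.362, -0.095, 0.004], [0.415, -0.007, 0.015], [0.536, 0.08, 0.021]]
top bowl 0.32 [254.8, 248.2] [[0.362, -0.099, 0.001], [0.423, -0.008, 0.015], [0.537, 0.081, 0.029]]
top mug 0.64 [323.0, 177.6] [[0.588, -0.292, 0.021], [0.642, -0.266, 0.06], [0.647, -0.24, 0.096]]
top jar 0.71 [246.3, 171.3] [[0.634, -0.035, 0.014], [0.644, -0.006, 0.1], [0.691, 0.021, 0.129]]
```

View pics/scene_f.png

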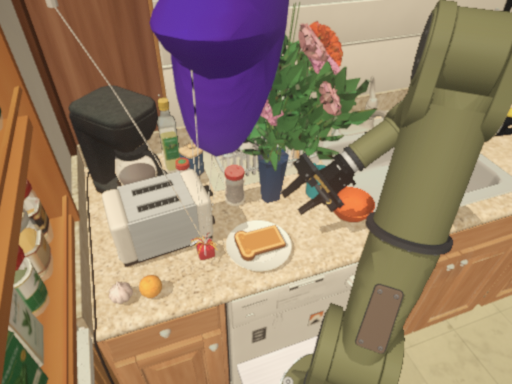

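```bash
python3 - <<'E'
from bench import *
print(close_job())
E
```

```text
the job is handed in; nothing more can be done
None
```

The toast is lying flat on the white plate and the job is handed in, at about 16–17 s on the robot's clock.

I gripped the toast by its base end along its 39° lean and turned it upright about its centre in the slot. I then lifted it clear, set its crown on the plate at a 55° tilt, and opened the jaws so it settled flat.

**Last checks:**
- **Toast:** its top is about 30 mm above the worktop and tilts about 2°, since it rests on the plate's rim. It sits centred to within about 1 cm.
- **Gripper:** it is open and clear, at rest, with only sensor noise in the force reading. The highest force I read was about 18 N, when the crown touched the plate.
- **Bowl and jar:** in the scene camera both are where they were at the start, to within a few mm.
- **Mug:** the arm partly hid it at the end, so its extents came out uneven, but it looked in place.
- **Disagreement:** the top camera's final bowl detection (score 0.32) landed on the plate. I discounted it because the scene camera showed the bowl clearly in place.

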